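# Line up the microscope stage plate with a drift and fit its bolt

## Task

The hole in the dark microscope stage plate has slipped out of line with the hole in the carrier bar under it. Take the tapered drift from the rack and push it down through both holes until its shoulder is on the plate, so that it levers the plate into line; then put the drift back upright in the rack hole it came from and fit the knurled bolt in its place, fully home with its head down on the plate. Leave the flat slotted plug and everything else on the bench where they are.

Things in the scene. Friction and masses are not known exactly. Their poses are not given: they have to be found in the camera images.
- plate_hole (a point): Centre of the mouth of the 15 mm round hole in the dark steel stage plate, on its upper face, 76.5 mm above the bench; z up, x along the plate's length towards its glass window. The plate slides along this x axis only, 14 mm either way, against about 3 N of dry friction; no spring: it stays where it is left. The carrier's hole starts 7.5 to 9.5 mm from this one, towards either +x or -x (see stand).
- plate_window (a point): Centre of the glass window in the stage plate (a flat pane, 75 by 92 mm, no obstacle), 87 mm from the plate's hole along the plate's x axis, on its upper face. The plate is 170 mm long (from 37 mm behind the hole), 125 mm wide and 8 mm thick; everything on it is flat.
- stand: Pale stand fixed to the bench, carrying the plate; origin on the bench, x as the plate's. In it, 0.5 mm under the plate, is the fixed steel carrier bar, 12 mm thick, with a 15 mm round through hole, 46 mm of free space below. How far, and to which side along x, it starts from the plate's hole is not measured: look down through that hole or feel with the drift. No offset in y.
- drift_grip (a point): Centre of the handle of the tapered drift, an all-steel round tool that stands upright in one of the three holes of the rack (which one varies): the tallest and slimmest of the three things there. Handle 19 mm thick, 50 mm tall (this point is 25 mm above its underside, the shoulder). Below: a straight shank 13.6 mm thick, 24 mm long, then a cone 38 mm long to a blunt point 3 mm thick. 0.16 kg.
- drift_shoulder (a point): Centre of the shoulder of the drift (underside of its handle), 25 mm below drift_grip; it rests on the top of the rack at the start and on the plate when fully home. Home in both holes the shank still has 1.4 mm of play in each, so the plate can lag by that much: levering the drift sideways against the carrier takes it the rest of the way.
- bolt_grip (a point): Centre of the head of the bolt, upright in another hole of the rack: a steel head 22 mm in diameter with vertical knurls and a 26 mm flange 4 mm thick at its foot, 28 mm tall in all (this point is 14 mm above its underside). Shank below 13 mm in diameter, 40 mm long, with a 2 mm chamfer at its foot; it is not threaded and simply drops in. 0.12 kg.
- bolt_seat (a point): Centre of the underside of the bolt's head, 14 mm below bolt_grip; it lies on the plate when home.
- plug_top (a point): Top of the slotted plug in the remaining hole of the rack: a flat disc 34 mm in diameter, 12 mm tall. To be left alone.
- rack: Aluminium rack fixed to the bench: a top plate 60 by 200 mm at 70 mm above the bench, 10 mm thick, open below (66 mm deep), with three 15 mm through holes along its y axis at -65, 0 and +65 mm. The origin is under its centre, on the bench.
- mount_a: Specimen mount, a white disc 30 mm across and 18 mm high; origin under its centre. To be left alone, as are the next five.
- mount_b: Another specimen mount of the same size.
- cap_cup: Small open white plastic cap, 40 mm across, 28 mm high.
- objective: Microscope objective standing on the bench, 28 mm across, 38 mm high.
- oil: Small amber bottle, 40 mm across, 70 mm high.
- driver: Screwdriver lying on the bench, 170 mm long.
There are look-alikes about, which are no part of the job. Leave any blue, brown or yellow look-alike of the part that bears bolt_grip alone.

How it is judged:
By the outcome, as a careful person would: the job done as asked, in the order asked, and still so for the second after the job is handed in, with the robot touching nothing.
It also fails if it takes over 64 s, if anything falls off the work surface, if the arm or the gripper's body presses on something with over 40 N, if the wrist force passes 120 N, or if a joint passes its speed limit or range.

## Robot

A 6-joint arm with a two-finger parallel gripper is mounted at the origin on the work surface. World frame = base frame: x ahead of the robot, y to its left, z up, the work surface at z = 0. Lengths are in m, angles in rad, forces in N, time in s.
With the tool pointing down it reaches from about 0.25 to 0.775 m from the base axis. Payload 4 kg.
Tool frame: the origin (TCP) lies at the very end of the fingers, on their centre line; the grasp point (between the pads) lies 19 mm behind it; z points along the fingers, y is the line along which they close (so a half turn about z gives the same grasp; the last joint's range is limited). The gripper opens to 94 mm and grips with 3 to 60 N. Pads are 16 mm wide; open, the fingers measure 119 mm over their backs; the gripper's body (75 mm by 177 mm) begins 78 mm behind the grasp point.
Start: joints at [1.082, 0.087, 1.371, -0, 1.684, -0.103], TCP at [0.207, 0.51, 0.206] pointing down, gripper open.
Joint ranges: [-3.1, 3.1], [-0.76, 2.03], [0.27, 2.55], [-1.08, 4.22], [0.17, 2.65], [-2.57, 2.57]. Speed limits (rad/s): [2.79, 2.79, 3.14, 3.14, 3.14, 3.14].

## Interface

Orientations are given as a 3x3 rotation matrix whose columns are the frame's x, y, z axes.
In Python, from workcell import * gives the robot as it stands. The module is installed in compiled form; this text tells all that it offers.
- The arm moves only by the tool jog_arm, never from a script. Its argument "targets" is a list of rows, each an object of numbers: "dx", "dy", "dz": the shift along the tool's x, y, z in cm; "wx", "wy", "wz": the turn, a rotation vector about the tool's x, y, z in degrees; "fingers": the finger opening in cm, from 0 to 9.4. A call has exactly 10 rows; each row is the pose to reach, as a shift and turn from the pose commanded when the call began, along the tool's axes at that moment; what a row does not reach only later rows make up. A row lasts 1/8 s, in which the tool goes at most 62.5 mm and 10.7 degrees, less where a joint would pass 70% of its speed; a pose out of reach is approached as far as the arm can. A call with a gripper value outside its range is refused whole. The fingers move at their own pace and stop on an object; "squeeze" is the grip in N (left out, the last holds). Time passes only in rows, so rows that repeat a pose let the fingers close, or fill a call up. It gives the time, the measured TCP pose, the force, the opening and the grip force at its end, in the units of the state.
- read_state(): the state, without advancing time (a new reading comes with each control period).
- read_camera(name): name is "side" or "top"; returns the picture (384x512x3 uint8, red, green, blue); there is no depth.
- calibration(name): a dict with "fx", "fy", "cx", "cy" (pixels), "T" (4x4, takes a point from camera to world coordinates). Camera axes: x right, y down, z forward; pixel columns grow to the right and rows downward; lengths in m; the calibration is good to about 2 mm. A picture is of the moment at which its call begins. calibration takes no time and is no camera call.
- close_job(): hands the job in; it is judged then, once.
The state is a dict: "clock": time; "joints": joint angles; "qvel": joint speeds; "joint_efforts": joint torques, N m; "tool_pos": TCP position; "ee_rot": TCP orientation; "ft_force": force on the tool from outside, world axes, zero at the start; "ft_torque": the same for the moment, N m; "grip_width": opening from 0.0 (shut) to 1.0 (fully open); "gripper_force": force on a finger pad.
Only numpy, scipy, OpenCV 4.12 (cv2) and the standard library are available. Lean on these libraries where they do the work, as an engineer would, in place of code of your own. Each camera call takes 0.05 s, during which the arm holds its last target. There are 200 camera calls.

## Working session

There is one attempt and no reset: what is moved stays moved. The work goes in short steps, Python scripts to look and compute and a tool call to move; the robot and the scene stay as the last step left them, time stands still between calls to the robot, and variables do not carry over. Pictures are saved under pics/ and viewed, at most 10 in all, crops included, and the job is handed in when it is done.

Besides the shell and the picture viewer there is one more tool, called after ">>>" as a command line: name --argument value ..., lists and objects as JSON in quotes. jog_arm: Moves the arm, as the interface text tells. Its arguments: {"type":"object","properties":{"targets":{"type":"array"},"squeeze":{"type":"number"}},"required":["targets"]}

```bash
mkdir -p pics
python3 - <<'E'
from workcell import *
import cv2,numpy as np
for n in("top","side"):
    im=read_camera(n);cv2.imwrite(f"pics/{n}0.png",im[:,:,::-1]);c=calibration(n);print(n,c["fx"],c["fy"],c["cx"],c["cy"]);print(np.round(c["T"],4))
s=read_state();print(s["clock"],s["tool_pos"],np.round(s["ee_rot"],3),s["ft_force"])
a=[cv2.imread(f"pics/{n}0.png") for n in("top","side")]
E
```

```text
top 372.67118541701467 372.67118541701467 252.61785709549278 195.76062494553818
[[-0.0464 -0.9729  0.2266  0.3864]
 [-0.9989  0.0459 -0.0074 -0.0256]
 [-0.0032 -0.2267 -0.974   0.9502]
 [ 0.      0.      0.      1.    ]]
side 382.88362210119595 382.88362210119595 256.48411495163884 189.8954357768016
[[ 0.879  -0.2987  0.3718  0.2686]
 [-0.4769 -0.5607  0.6769 -0.629 ]
 [ 0.0063 -0.7723 -0.6352  0.6372]
 [ 0.      0.      0.      1.    ]]
0.1 [0.2067608  0.5091631  0.20442844] [[-0.926  0.376 -0.001]
 [ 0.376  0.926 -0.002]
 [ 0.    -0.002 -1.   ]] [ 1.40340786 -0.20076481 -0.07338301]
```

View pics/top0.png

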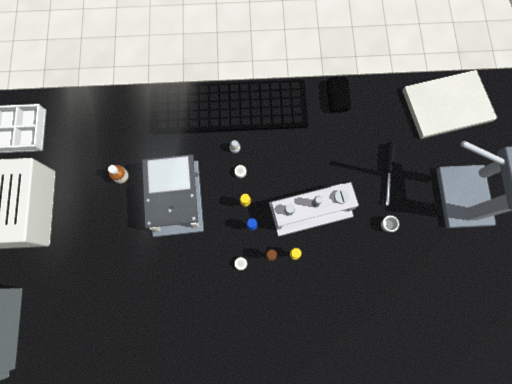

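View pics/side0.png

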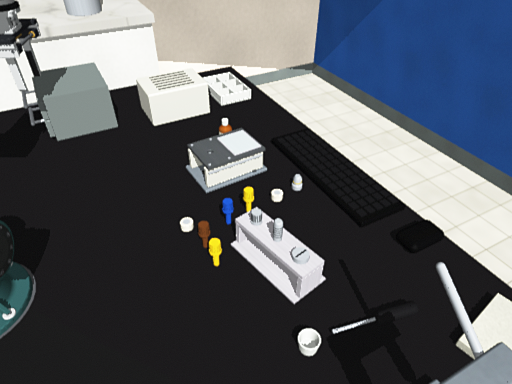

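The top view shows the plate with its hole near (171,210), and the rack with the bolt at (290,210), the drift at (318,200) and the plug at (340,196). Next I'll zoom in on these.

Run:
```python
import cv2,numpy as np
t=cv2.imread("pics/top0.png");s=cv2.imread("pics/side0.png")
f=lambda im,x,y,w,h,k:cv2.resize(im[y:y+h,x:x+w],None,fx=k,fy=k,interpolation=cv2.INTER_CUBIC)
a=np.hstack([f(t,135,145,80,100,3.0*1),f(t,262,170,100,75,4)])if 0 else None
A=f(t,135,148,75,95,4)      #300x380
B=f(t,265,175,100,75,4)     #400x300
C=f(s,180,120,100,75,4);D=f(s,225,195,110,110,3)
o=np.zeros((600,800,3),np.uint8)
for im,x,y in((A[:300],0,0),(B,400,0),(C,0,300),(D[:300],400,300)):
    o[y:y+im.shape[0],x:x+im.shape[1]]=im
cv2.imwrite("pics/z0.png",o)
```

```text
(no output)
```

View pics/z0.png

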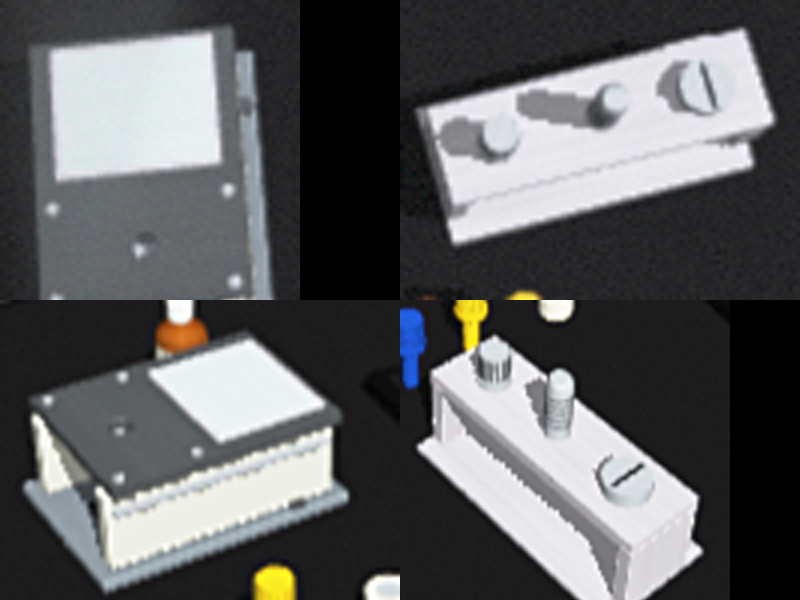

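The crops show the hole mouth partly lit at its lower left, towards -x. In the rack the bolt, drift and plug sit at top-view pixels of about (290.7,208.5), (318.5,199.5) and (342,197). Now I'll cast rays onto the known heights.

```bash
cat > h.py <<'E'
from workcell import *
import cv2,numpy as np
def ray(n,u,v,z):
    c=calibration(n);T=c["T"];d=T[:3,:3]@[(u-c["cx"])/c["fx"],(v-c["cy"])/c["fy"],1];o=T[:3,3]
    return o+d*(z-o[2])/d[2]
def proj(n,p):
    c=calibration(n);T=c["T"];q=T[:3,:3].T@(np.asarray(p)-T[:3,3]);return np.array([c["fx"]*q[0]/q[2]+c["cx"],c["fy"]*q[1]/q[2]+c["cy"]])
E
python3 - <<'E'
from h import *
np.set_printoptions(precision=4,suppress=True)
P={"bolt":(.098,(290.75,208.5),(256.3,211)),"drift":(.120,(318.5,199.5),(279,221)),"plug":(.082,(342,197),(300.3,254.3))}
for k,(z,a,b) in P.items(): print(k,ray("top",*a,z),ray("side",*b,z))
for n,seed,lo in(("top",(168,172),190),("side",(240,143),190)):
    im=cv2.imread(f"pics/{n}0.png");g=cv2.resize(im,None,fx=4,fy=4,interpolation=cv2.INTER_CUBIC);g=cv2.cvtColor(g,cv2.COLOR_BGR2GRAY)
    thr=(g>140).astype(np.uint8);_,lab=cv2.connectedComponents(thr);m=(lab==lab[seed[1]*4,seed[0]*4]).astype(np.uint8)
    m=cv2.morphologyEx(m,cv2.MORPH_OPEN,np.ones((25,25),np.uint8));_,lab=cv2.connectedComponents(m);m=(lab==lab[seed[1]*4,seed[0]*4]).astype(np.uint8)
    c=max(cv2.findContours(m,0,2)[0],key=cv2.contourArea)[:,0]
    w=np.array([ray(n,(u+.5)/4-.5,(v+.5)/4-.5,.0765)[:2] for u,v in c],np.float32)
    (cx,cy),sz,ang=cv2.minAreaRect(w*1000);print(n,"window",cx,cy,sz,ang)
# hole in views
t=cv2.imread("pics/top0.png",0);s=cv2.imread("pics/side0.png",0)
print(t[203:216,163:180]);print(s[148:162,200:222])
E
```

```text
bolt [ 0.5501 -0.1194  0.098 ] [ 0.5509 -0.1149  0.098 ]
drift [ 0.5638 -0.1816  0.12  ] [ 0.5646 -0.1817  0.12  ]
plug [ 0.5753 -0.2453  0.082 ] [ 0.5752 -0.2455  0.082 ]
top window 653.7974243164062 170.85989379882812 (85.85738372802734, 102.12506103515625) 3.4484875202178955
side window 652.1454467773438 173.2994384765625 (86.3198013305664, 105.67789459228516) 3.738699436187744
[[103 106 103 103 103 104 102 106 104 102 101 105 103 105 106 104 103]
 [108 104 103 104 107 103 105 102 107 103 104 100 101 101 103 102 103]
 [105 109 107 103 101 104 101 107 102 104 101 103 103 104 104 104 100]
 [106 101 105 101 104 103  94  83  81  83  96 103 102  99  99 104 100]
 [103 104 104 107 103 103  87  83  82  85  82  98 105 102 100 103 102]
 [106 105 103 105 104 112 112  92  92  87  93  99 101 110 106 102 101]
 [105 105 101 100 104 139 181 158 127 107 113  98 103 104 101 102 105]
 [102 103 104 105 103 150 209 198 143 115 109 105 105 102 109 103 103]
 [104 102 104 105 102 121 197 168 131 106  99 101 108 103 103 106 104]
 [105 106 105 105 103 103 142 116 104 101 100 104 108 104 103 102 103]
 [106 
[... 810 characters left out ...]
1  95  96  97  97  96  95  96
   96  96  97  96]
 [ 93  92  93  93  95  95  94  94  94  95  97  96  95  95  98  95  95  95
   94  96  96  98]
 [ 91  91  92  92  93  95  95  95  94  97  97  97  98  96  96  97  95  95
   95  95  97  96]
 [ 93  91  92  93  93  93  94  95  94  92  96  97  98  96  96  97  97  96
   96  95  96  96]
 [ 90  93  93  93  93  93  93  94  94  94  94  96  96 100  98  98  97  96
   96  95  96  96]
 [ 69  89  93  93  92  93  94  93  94  94  94  93  96  95  98  98  95  97
   95  94  96  97]
 [ 52  70  91  93  92  93  92  94  93  94  93  93  95  95  96  97  98  96
   97  96  96  95]
 [ 79  56  78  92  94  93  92  94  94  93  92  92  93  93  97  97  98  98
   97  95  96  95]]
```

Run:
```python
from h import *
np.set_printoptions(precision=4,suppress=True)
a=np.radians(3.6);X=np.array([np.cos(a),np.sin(a)]);Y=np.array([-X[1],X[0]])
h=np.array([.6530,.1721])-.087*X;print("hole",h)
print("px",proj("top",[*h,.0765]),proj("side",[*h,.0765]))
for n,u,v in(("top",171,209.2),("side",210.3,151.3)): print(n,ray(n,u,v,.0765))
for n,u,v in(("top",169.6,210),("top",171.5,206.8),("side",209.5,152.4),("side",209.8,149),("side",212,151)):
    hn=ray(n,*((171,209.2) if n=="top" else (210.3,151.3)),.0765)[:2]
    for z in(.068,.056,.0): q=ray(n,u,v,z)[:2]-hn;print(n,u,v,z,q@X*1e3,q@Y*1e3)
R=read_state()["ee_rot"]
print(np.degrees(np.arctan2(R[1,1],R[0,1])))
t=np.array([.5633,-.1813]);p=read_state()["tool_pos"]
print("shift tool cm",R.T@(np.r_[t,.18]-p)*100)
```

```text
hole [0.5662 0.1666]
px [169.9009 209.1636] [210.251  151.0568]
top [0.566  0.164  0.0765]
side [0.5658 0.1655 0.0765]
top 169.6 210 0.068 0.2667441908163253 5.205945582688367
top 169.6 210 0.056 2.8697661760745237 7.6979918466975565
top 169.6 210 0.0 15.017202107279896 19.327541078740463
top 171.5 206.8 0.068 7.626291985369276 0.17846354063916586
top 171.5 206.8 0.056 10.329425101044109 2.6021215117221095
top 171.5 206.8 0.0 22.944046307526595 13.912525376776015
side 209.5 152.4 0.068 1.0821734559209897 8.15681598854849
side 209.5 152.4 0.056 8.41112645497541 24.65296113262246
side 209.5 152.4 0.0 42.612907117229184 101.63497180496815
side 209.8 149 0.068 9.117455343577316 22.36759382653773
side 209.8 149 0.056 16.61582274567731 39.163356392613295
side 209.8 149 0.0 51.60820395547685 117.54358170096617
side 212 151 0.068 9.760052966215017 10.656156132159596
side 212 151 0.056 17.271968778210187 27.204996903388732
side 212 151 0.0 52.32757590085399 104.4329205024578
67.89397606702515
shift tool cm [-59.0171 -50.5485   2.528 ]
```

The hole is at about (0.566, 0.1655) and the dark lens lies on its +x side, so the carrier hole is most likely towards +x. I'll confirm that by feel. The rack fit puts the drift at (0.563, -0.181), so I'll move above it and turn tool y along plate x.

>>> jog_arm --targets '[{"dx": -59,"dy": -50.5,"dz": 2.5,"wz": 64.3,"fingers": 5},{"dx": -59,"dy": -50.5,"dz": 2.5,"wz": 64.3,"fingers": 5},{"dx": -59,"dy": -50.5,"dz": 2.5,"wz": 64.3,"fingers": 5},{"dx": -59,"dy": -50.5,"dz": 2.5,"wz": 64.3,"fingers": 5},{"dx": -59,"dy": -50.5,"dz": 2.5,"wz": 64.3,"fingers": 5},{"dx": -59,"dy": -50.5,"dz": 2.5,"wz": 64.3,"fingers": 5},{"dx": -59,"dy": -50.5,"dz": 2.5,"wz": 64.3,"fingers": 5},{"dx": -59,"dy": -50.5,"dz": 2.5,"wz": 64.3,"fingers": 5},{"dx": -59,"dy": -50.5,"dz": 2.5,"wz": 64.3,"fingers": 5},{"dx": -59,"dy": -50.5,"dz": 2.5,"wz": 64.3,"fingers": 5}]'

```text
$.targets[0]: bad value
```

```bash
cat >> h.py <<'E'
np.set_printoptions(precision=4,suppress=True)
def to(x,y,z):
    s=read_state();R=s["ee_rot"];print(s["clock"],s["tool_pos"],"yaw",np.degrees(np.arctan2(R[1,1],R[0,1])),"z",R[:,2],"F",s["ft_force"],"shift cm",R.T@(np.array([x,y,z])-s["tool_pos"])*100)
E
python3 -c "
from h import *
to(.5633,-.1813,.15)"
```

```text
0.1 [0.2068 0.5092 0.2044] yaw 67.89397606702515 z [-0.0009 -0.0017 -1.    ] F [ 1.4034 -0.2008 -0.0734] shift cm [-59.0177 -50.5427   5.528 ]
```

>>> jog_arm --targets '[{"dx": -5,"dy": -4,"dz": 0,"wx": 0,"wy": 0,"wz": 10,"fingers": 5},{"dx": -10,"dy": -8,"dz": 0,"wx": 0,"wy": 0,"wz": 20,"fingers": 5},{"dx": -15,"dy": -12,"dz": 0,"wx": 0,"wy": 0,"wz": 30,"fingers": 5},{"dx": -20,"dy": -16,"dz": 1,"wx": 0,"wy": 0,"wz": 40,"fingers": 5},{"dx": -25,"dy": -20,"dz": 1,"wx": 0,"wy": 0,"wz": 50,"fingers": 5},{"dx": -30,"dy": -24,"dz": 1,"wx": 0,"wy": 0,"wz": 60,"fingers": 5},{"dx": -34,"dy": -28,"dz": 2,"wx": 0,"wy": 0,"wz": 64.3,"fingers": 5},{"dx": -39,"dy": -32,"dz": 2,"wx": 0,"wy": 0,"wz": 64.3,"fingers": 5},{"dx": -44,"dy": -36,"dz": 2,"wx": 0,"wy": 0,"wz": 64.3,"fingers": 5},{"dx": -48,"dy": -40,"dz": 2,"wx": 0,"wy": 0,"wz": 64.3,"fingers": 5}]'

```text
clock: 1.35
tool_pos: [0.501, -0.042, 0.1849]
ee_rot: [[-0.063, 0.998, -0.0], [0.998, 0.063, 0.001], [0.001, -0.0, -1.0]]
ft_force: [0.6, 0.4, 0.3]
grip_width: 0.529
gripper_force: 0.0
```

```bash
python3 -c "
from h import *
to(.5633,-.1813,.14)"
```

```text
1.35 [ 0.501  -0.042   0.1849] yaw 3.586628252171381 z [-0.0005  0.0006 -1.    ] F [0.5954 0.4376 0.3339] shift cm [-14.2938   5.3513   4.4809]
```

>>> jog_arm --targets '[{"dx": -5,"dy": 1.9,"dz": 1.5,"wx": 0,"wy": 0,"wz": 0,"fingers": 5},{"dx": -10,"dy": 3.8,"dz": 3,"wx": 0,"wy": 0,"wz": 0,"fingers": 5},{"dx": -14.3,"dy": 5.35,"dz": 4,"wx": 0,"wy": 0,"wz": 0,"fingers": 5},{"dx": -14.3,"dy": 5.35,"dz": 4.5,"wx": 0,"wy": 0,"wz": 0,"fingers": 5},{"dx": -14.3,"dy": 5.35,"dz": 6.5,"wx": 0,"wy": 0,"wz": 0,"fingers": 5},{"dx": -14.3,"dy": 5.35,"dz": 8.5,"wx": 0,"wy": 0,"wz": 0,"fingers": 5},{"dx": -14.3,"dy": 5.35,"dz": 10.4,"wx": 0,"wy": 0,"wz": 0,"fingers": 5},{"dx": -14.3,"dy": 5.35,"dz": 10.4,"wx": 0,"wy": 0,"wz": 0,"fingers": 3},{"dx": -14.3,"dy": 5.35,"dz": 10.4,"wx": 0,"wy": 0,"wz": 0,"fingers": 3},{"dx": -14.3,"dy": 5.35,"dz": 10.4,"wx": 0,"wy": 0,"wz": 0,"fingers": 3}]'

```text
clock: 2.6
tool_pos: [0.5636, -0.1797, 0.0828]
ee_rot: [[-0.063, 0.998, 0.002], [0.998, 0.063, -0.001], [-0.001, 0.002, -1.0]]
ft_force: [-0.4, -0.3, -0.0]
grip_width: 0.321
gripper_force: 0.0
```

Run:
```python
from h import *
to(.5633,-.1813,.081)
o=[]
for n,p in(("top",[.5633,-.1813,.1]),("side",[.5633,-.1813,.1])):
    im=read_camera(n)[:,:,::-1];u,v=proj(n,p).astype(int);o.append(cv2.resize(im[v-50:v+50,u-50:u+50],None,fx=4,fy=4,interpolation=cv2.INTER_CUBIC))
cv2.imwrite("pics/g1.png",np.hstack(o))
```

```text
2.6 [ 0.5636 -0.1797  0.0828] yaw 3.6038169706706147 z [ 0.0021 -0.0008 -1.    ] F [-0.3574 -0.3248 -0.0422] shift cm [-0.1622 -0.0414  0.1752]
```

View pics/g1.png

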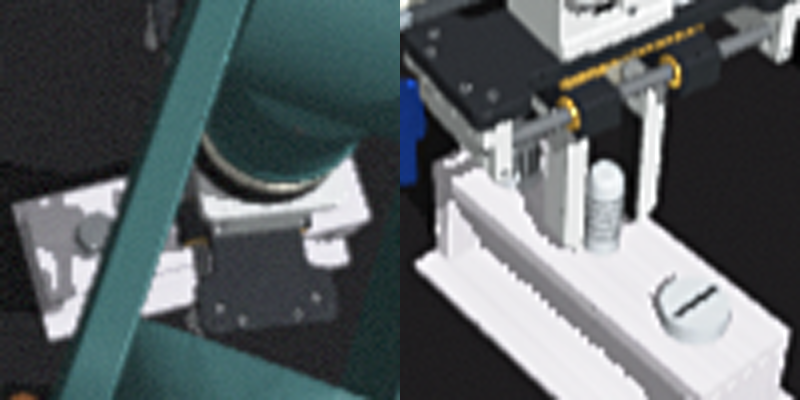

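The side view shows the drift standing centred between the fingers, at crop (605,205). Closing now.

>>> jog_arm --targets '[{"dx": 0,"dy": 0,"dz": 0,"wx": 0,"wy": 0,"wz": 0,"fingers": 1.5},{"dx": 0,"dy": 0,"dz": 0,"wx": 0,"wy": 0,"wz": 0,"fingers": 1.5},{"dx": 0,"dy": 0,"dz": 0,"wx": 0,"wy": 0,"wz": 0,"fingers": 1.5},{"dx": 0,"dy": 0,"dz": 0,"wx": 0,"wy": 0,"wz": 0,"fingers": 1.5},{"dx": 0,"dy": 0,"dz": 0,"wx": 0,"wy": 0,"wz": 0,"fingers": 1.5},{"dx": 0,"dy": 0,"dz": -1,"wx": 0,"wy": 0,"wz": 0,"fingers": 1.5},{"dx": 0,"dy": 0,"dz": -3,"wx": 0,"wy": 0,"wz": 0,"fingers": 1.5},{"dx": 0,"dy": 0,"dz": -5,"wx": 0,"wy": 0,"wz": 0,"fingers": 1.5},{"dx": 0,"dy": 0,"dz": -7.5,"wx": 0,"wy": 0,"wz": 0,"fingers": 1.5},{"dx": 0,"dy": 0,"dz": -10,"wx": 0,"wy": 0,"wz": 0,"fingers": 1.5}]' --squeeze 40

```text
clock: 3.95
tool_pos: [0.561, -0.1793, 0.1807]
ee_rot: [[-0.062, 0.998, -0.005], [0.998, 0.062, 0.001], [0.001, -0.005, -1.0]]
ft_force: [1.0, 0.4, -1.9]
grip_width: 0.191
gripper_force: 40.0
```

```bash
python3 -c "
from h import *
X=np.array([np.cos(np.radians(3.6)),np.sin(np.radians(3.6))])
t=np.array([.566,.1655])+.0042*X
print(t);to(*t,.17)"
```

```text
[0.5702 0.1658]
3.95 [ 0.561  -0.1793  0.1807] yaw 3.572854990000351 z [-0.0054  0.0011 -1.    ] F [ 0.9822  0.4457 -1.8865] shift cm [34.385   3.0772  1.1071]
```

>>> jog_arm --targets '[{"dx": 2,"dy": 0.1,"dz": -1.5,"wx": 0,"wy": 0,"wz": 0,"fingers": 1.5},{"dx": 6,"dy": 0.5,"dz": -2,"wx": 0,"wy": 0,"wz": 0,"fingers": 1.5},{"dx": 11,"dy": 1,"dz": -2,"wx": 0,"wy": 0,"wz": 0,"fingers": 1.5},{"dx": 16,"dy": 1.5,"dz": -2,"wx": 0,"wy": 0,"wz": 0,"fingers": 1.5},{"dx": 21,"dy": 2,"dz": -2,"wx": 0,"wy": 0,"wz": 0,"fingers": 1.5},{"dx": 26,"dy": 2.5,"dz": -2,"wx": 0,"wy": 0,"wz": 0,"fingers": 1.5},{"dx": 30,"dy": 2.8,"dz": -1,"wx": 0,"wy": 0,"wz": 0,"fingers": 1.5},{"dx": 33,"dy": 3,"dz": 0,"wx": 0,"wy": 0,"wz": 0,"fingers": 1.5},{"dx": 34.4,"dy": 3.1,"dz": 0.5,"wx": 0,"wy": 0,"wz": 0,"fingers": 1.5},{"dx": 34.4,"dy": 3.1,"dz": 1,"wx": 0,"wy": 0,"wz": 0,"fingers": 1.5}]'

```text
clock: 5.2
tool_pos: [0.5714, 0.1665, 0.1708]
ee_rot: [[-0.064, 0.998, -0.002], [0.998, 0.064, -0.001], [-0.001, -0.002, -1.0]]
ft_force: [-0.3, -0.3, -1.8]
grip_width: 0.195
gripper_force: 40.0
```

Run:
```python
from h import *
to(.5702,.1658,.17)
p=read_state()["tool_pos"].copy();p[2]=.08
o=[]
for n in("top","side"):
    im=read_camera(n)[:,:,::-1];u,v=proj(n,p).astype(int);print(n,u,v);o.append(cv2.resize(im[v-40:v+40,u-40:u+40],None,fx=5,fy=5,interpolation=cv2.INTER_CUBIC))
cv2.imwrite("pics/p1.png",np.hstack(o))
to(.5702,.1658,.17)
```

```text
5.2 [0.5714 0.1665 0.1708] yaw 3.6909909283844744 z [-0.0015 -0.0007 -1.    ] F [-0.3457 -0.2577 -1.801 ] shift cm [-0.0581 -0.1276  0.0755]
top 169 206
side 212 149
5.3 [0.5717 0.1649 0.1706] yaw 3.560036050973665 z [-0.0018 -0.0011 -1.    ] F [-0.0325 -0.2636 -1.3785] shift cm [ 0.0989 -0.1429  0.0639]
```

View pics/p1.png

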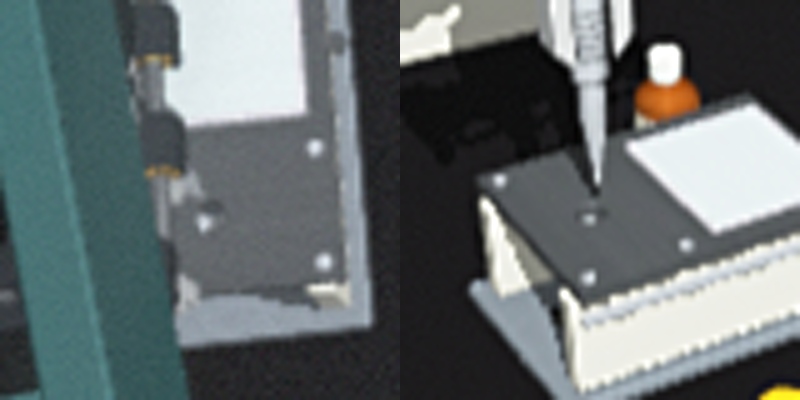

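The side view shows the drift upright, with its tip at side pixel (211.4,147.4) just above and beyond the hole mouth at (210.3,151.3). I'll check the relative offset.

Run:
```python
from h import *
a=np.radians(3.6);X=np.array([np.cos(a),np.sin(a)]);Y=np.array([-X[1],X[0]])
h=ray("side",210.3,151.3,.0765)[:2]
h2=ray("side",172+190/5-.0,109+216/5,.0765)[:2];print(h,h2)
for z in(.095,.097,.099):
    q=ray("side",211.4,147.4,z);print(z,q,"in plate frame mm",(q[:2]-h)@X*1e3,(q[:2]-h)@Y*1e3)
for i in range(3):
    to(.5702,.1658,.17);read_camera("side")
```

```text
[0.5658 0.1655] [0.5635 0.162 ]
0.095 [0.5656 0.1546 0.095 ] in plate frame mm -0.8903514203488577 -10.8961006070931
0.097 [0.5645 0.1517 0.097 ] in plate frame mm -2.165398631133015 -13.71209348614526
0.099 [0.5634 0.1488 0.099 ] in plate frame mm -3.4404458419170543 -16.528086365197318
5.3 [0.5717 0.1649 0.1706] yaw 3.560036050973665 z [-0.0018 -0.0011 -1.    ] F [-0.0325 -0.2636 -1.3785] shift cm [ 0.0989 -0.1429  0.0639]
5.35 [0.572  0.1646 0.1712] yaw 3.5201400383374004 z [-0.0008 -0.0008 -1.    ] F [ 0.0065 -0.161  -2.3361] shift cm [ 0.1286 -0.1768  0.1211]
5.4 [0.5723 0.1646 0.1716] yaw 3.5007271433072713 z [ 0.     -0.0004 -1.    ] F [-0.1854 -0.6218 -1.2624] shift cm [ 0.1355 -0.2062  0.1642]
```

Run:
```python
from h import *
im=read_camera("side")
p=read_state()["tool_pos"]
for d in(-.0115,-.0115-.024,-.0115-.062):
    print(d,proj("side",[p[0],p[1],p[2]+d]))
g=cv2.cvtColor(im,cv2.COLOR_RGB2GRAY).astype(int)
for v in range(118,156): print(v,g[v,200:224])
```

```text
-0.0115 [210.563 122.515]
-0.035500000000000004 [211.226  130.9049]
-0.0735 [212.2341 143.6617]
118 [ 10  31  81 193 236 236 230 146 177 174 178 177 170 123  46 171 172  58
   9   7   7  31 151 245]
119 [ 14   9  26 111 189 238 233 144 170 197 200 186 174 123  29 100  58  11
   9  11  11  95 255 255]
120 [ 14  14   6  25  88 170 207 165 158 186 190 172 186 155  33  18   9  10
  12  12   8 102 255 255]
121 [ 16  15  11   8  15  55 124 166 187 196 201 196 209 179  49   5  11  13
  15  10   4  72 243 252]
122 [ 16  15  16  13   8   8  63 174 210 216 223 216 212 177  46   8  12  15
  14  13   7  60 220 245]
123 [ 16  17  14  16  13   7  52 184 211 217 223 217 211 151  34   8  13  18
  14  13   7  62 221 248]
124 [ 15  17  17  17  13   6  28 132 195 201 209 188 179  92  15  10  21  24
  22  10   8  51 185 252]
125 [ 13  16  13  14  15  12   8  59 162 162 206 146 129  57  17  21  28  28
  25  21  34  63 123 193]
126 [ 15  14  17  15  15  12   9  34 150 177 216 188 170  73  24  26  27  20
  19  40  74  86  96 113]
127 [ 15  17  13  15  15  15   6  32 145 197 218 219 205  81  15  17  21  12

[... 2109 characters left out ...]
 93]
149 [ 96  95  96  95  96  98  97  98 103 110 115 103  98  96  96  96  97  96
  97  96  96  98  96  96]
150 [ 97  96  95  97  97  97  97  99 101 101 107  93  86  93  98  97  96  97
  96  98  96  97  96  97]
151 [ 94  96  96  96  95  97  95  83  89  97 102  81  71  80  96  97  95  96
  98  97  96  98  97  97]
152 [ 93  95  94  96  94  96  94  82 113 167 172  98  81  87  95  95  95  96
  97  98  96  96  97  98]
153 [ 91  92  94  97  96  96  96  90 111 151 154 100  95  95  96  95  96  95
  96  97  97  96  96  96]
154 [ 92  92  92  96  96  95  94  96  96 100 101  94  96  98  96  96  95  97
  97  98  97  98  96  97]
155 [92 91 93 94 96 95 94 93 95 95 97 96 96 96 96 96 94 95 96 95 95 98 97 96]
```

The tip is really at (212,145), close to the predicted (212.2,143.7), since the dark extension was its shadow. I'll correct 2 mm and descend gently to feel.

>>> jog_arm --targets '[{"dx": 0.1,"dy": -0.2,"dz": 0.3,"wx": 0,"wy": 0,"wz": 0,"fingers": 1.5},{"dx": 0.1,"dy": -0.2,"dz": 0.6,"wx": 0,"wy": 0,"wz": 0,"fingers": 1.5},{"dx": 0.1,"dy": -0.2,"dz": 1,"wx": 0,"wy": 0,"wz": 0,"fingers": 1.5},{"dx": 0.1,"dy": -0.2,"dz": 1.4,"wx": 0,"wy": 0,"wz": 0,"fingers": 1.5},{"dx": 0.1,"dy": -0.2,"dz": 1.7,"wx": 0,"wy": 0,"wz": 0,"fingers": 1.5},{"dx": 0.1,"dy": -0.2,"dz": 2.0,"wx": 0,"wy": 0,"wz": 0,"fingers": 1.5},{"dx": 0.1,"dy": -0.2,"dz": 2.3,"wx": 0,"wy": 0,"wz": 0,"fingers": 1.5},{"dx": 0.1,"dy": -0.2,"dz": 2.6,"wx": 0,"wy": 0,"wz": 0,"fingers": 1.5},{"dx": 0.1,"dy": -0.2,"dz": 2.6,"wx": 0,"wy": 0,"wz": 0,"fingers": 1.5},{"dx": 0.1,"dy": -0.2,"dz": 2.6,"wx": 0,"wy": 0,"wz": 0,"fingers": 1.5}]'

```text
clock: 6.75
tool_pos: [0.5703, 0.1667, 0.1456]
ee_rot: [[-0.063, 0.998, 0.0], [0.998, 0.063, 0.0], [0.0, 0.0, -1.0]]
ft_force: [-0.3, 0.5, -2.1]
grip_width: 0.19
gripper_force: 40.0
```

Run:
```python
from h import *
to(.5702,.1658,.137)
p=read_state()["tool_pos"].copy();p[2]=.08
o=[]
for n in("top","side"):
    im=read_camera(n)[:,:,::-1];u,v=proj(n,p).astype(int);print(n,u,v);o.append(cv2.resize(im[v-40:v+40,u-40:u+40],None,fx=5,fy=5,interpolation=cv2.INTER_CUBIC))
cv2.imwrite("pics/p2.png",np.hstack(o))
to(.5702,.1658,.137)
```

```text
6.75 [0.5703 0.1667 0.1456] yaw 3.5966011419929402 z [ 0.0003  0.0002 -1.    ] F [-0.2703  0.4819 -2.0714] shift cm [-0.0874 -0.0123  0.8612]
top 169 207
side 211 149
6.85 [0.5703 0.1667 0.1457] yaw 3.5993682036213026 z [ 0.0004  0.0002 -1.    ] F [ 0.3031  0.2714 -1.4752] shift cm [-0.0911 -0.0142  0.8684]
```

View pics/p2.png

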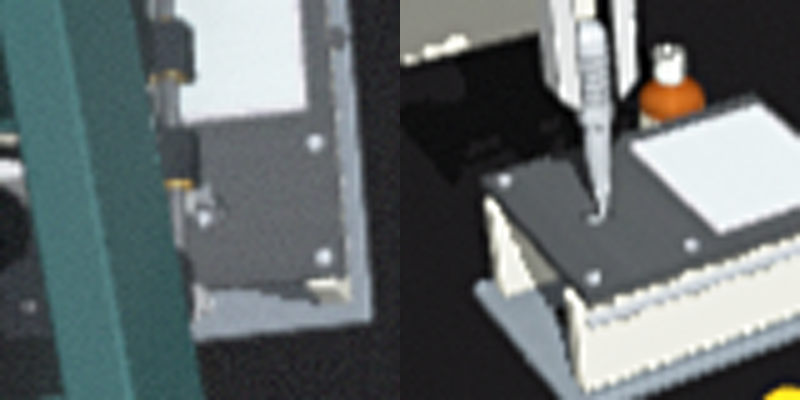

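The tip is inside the mouth on the +x side of the hole, with no force on it. Going 1 cm deeper.

>>> jog_arm --targets '[{"dx": 0,"dy": 0,"dz": 0.15,"wx": 0,"wy": 0,"wz": 0,"fingers": 1.5},{"dx": 0,"dy": 0,"dz": 0.3,"wx": 0,"wy": 0,"wz": 0,"fingers": 1.5},{"dx": 0,"dy": 0,"dz": 0.45,"wx": 0,"wy": 0,"wz": 0,"fingers": 1.5},{"dx": 0,"dy": 0,"dz": 0.6,"wx": 0,"wy": 0,"wz": 0,"fingers": 1.5},{"dx": 0,"dy": 0,"dz": 0.7,"wx": 0,"wy": 0,"wz": 0,"fingers": 1.5},{"dx": 0,"dy": 0,"dz": 0.8,"wx": 0,"wy": 0,"wz": 0,"fingers": 1.5},{"dx": 0,"dy": 0,"dz": 0.9,"wx": 0,"wy": 0,"wz": 0,"fingers": 1.5},{"dx": 0,"dy": 0,"dz": 1.0,"wx": 0,"wy": 0,"wz": 0,"fingers": 1.5},{"dx": 0,"dy": 0,"dz": 1.0,"wx": 0,"wy": 0,"wz": 0,"fingers": 1.5},{"dx": 0,"dy": 0,"dz": 1.0,"wx": 0,"wy": 0,"wz": 0,"fingers": 1.5}]'

```text
clock: 8.1
tool_pos: [0.5702, 0.1667, 0.1355]
ee_rot: [[-0.063, 0.998, 0.0], [0.998, 0.063, 0.0], [0.0, 0.0, -1.0]]
ft_force: [0.7, 0.3, -1.8]
grip_width: 0.197
gripper_force: 40.0
```

>>> jog_arm --targets '[{"dx": 0,"dy": 0.06,"dz": 0.2,"wx": 0,"wy": 0,"wz": 0,"fingers": 1.5},{"dx": 0,"dy": 0.12,"dz": 0.4,"wx": 0,"wy": 0,"wz": 0,"fingers": 1.5},{"dx": 0,"dy": 0.18,"dz": 0.6,"wx": 0,"wy": 0,"wz": 0,"fingers": 1.5},{"dx": 0,"dy": 0.24,"dz": 0.8,"wx": 0,"wy": 0,"wz": 0,"fingers": 1.5},{"dx": 0,"dy": 0.3,"dz": 1.0,"wx": 0,"wy": 0,"wz": 0,"fingers": 1.5},{"dx": 0,"dy": 0.36,"dz": 1.2,"wx": 0,"wy": 0,"wz": 0,"fingers": 1.5},{"dx": 0,"dy": 0.4,"dz": 1.5,"wx": 0,"wy": 0,"wz": 0,"fingers": 1.5},{"dx": 0,"dy": 0.4,"dz": 1.8,"wx": 0,"wy": 0,"wz": 0,"fingers": 1.5},{"dx": 0,"dy": 0.4,"dz": 2.0,"wx": 0,"wy": 0,"wz": 0,"fingers": 1.5},{"dx": 0,"dy": 0.4,"dz": 2.0,"wx": 0,"wy": 0,"wz": 0,"fingers": 1.5}]'

```text
clock: 9.35
tool_pos: [0.5741, 0.1669, 0.115]
ee_rot: [[-0.063, 0.998, -0.0], [0.998, 0.063, 0.0], [0.0, -0.0, -1.0]]
ft_force: [-2.8, -0.8, -0.5]
grip_width: 0.195
gripper_force: 40.0
```

>>> jog_arm --targets '[{"dx": 0,"dy": 0,"dz": 0.1,"wx": 0,"wy": 0,"wz": 0,"fingers": 1.5},{"dx": 0,"dy": 0,"dz": 0.2,"wx": 0,"wy": 0,"wz": 0,"fingers": 1.5},{"dx": 0,"dy": 0,"dz": 0.3,"wx": 0,"wy": 0,"wz": 0,"fingers": 1.5},{"dx": 0,"dy": 0,"dz": 0.4,"wx": 0,"wy": 0,"wz": 0,"fingers": 1.5},{"dx": 0,"dy": 0,"dz": 0.5,"wx": 0,"wy": 0,"wz": 0,"fingers": 1.5},{"dx": 0,"dy": 0,"dz": 0.6,"wx": 0,"wy": 0,"wz": 0,"fingers": 1.5},{"dx": 0,"dy": 0,"dz": 0.7,"wx": 0,"wy": 0,"wz": 0,"fingers": 1.5},{"dx": 0,"dy": 0,"dz": 0.7,"wx": 0,"wy": 0,"wz": 0,"fingers": 1.5},{"dx": 0,"dy": 0,"dz": 0.7,"wx": 0,"wy": 0,"wz": 0,"fingers": 1.5},{"dx": 0,"dy": 0,"dz": 0.7,"wx": 0,"wy": 0,"wz": 0,"fingers": 1.5}]'

```text
clock: 10.6
tool_pos: [0.5741, 0.1669, 0.1083]
ee_rot: [[-0.063, 0.998, -0.0], [0.998, 0.063, 0.0], [0.0, -0.0, -1.0]]
ft_force: [-3.2, 0.9, -1.3]
grip_width: 0.194
gripper_force: 40.0
```

>>> jog_arm --targets '[{"dx": 0,"dy": 0,"dz": 0.1,"wx": 0,"wy": 0,"wz": 0,"fingers": 1.5},{"dx": 0,"dy": 0,"dz": 0.2,"wx": 0,"wy": 0,"wz": 0,"fingers": 1.5},{"dx": 0,"dy": 0,"dz": 0.3,"wx": 0,"wy": 0,"wz": 0,"fingers": 1.5},{"dx": 0,"dy": 0,"dz": 0.4,"wx": 0,"wy": 0,"wz": 0,"fingers": 1.5},{"dx": 0,"dy": 0,"dz": 0.5,"wx": 0,"wy": 0,"wz": 0,"fingers": 1.5},{"dx": 0,"dy": 0,"dz": 0.6,"wx": 0,"wy": 0,"wz": 0,"fingers": 1.5},{"dx": 0,"dy": 0,"dz": 0.7,"wx": 0,"wy": 0,"wz": 0,"fingers": 1.5},{"dx": 0,"dy": 0,"dz": 0.8,"wx": 0,"wy": 0,"wz": 0,"fingers": 1.5},{"dx": 0,"dy": 0,"dz": 0.8,"wx": 0,"wy": 0,"wz": 0,"fingers": 1.5},{"dx": 0,"dy": 0,"dz": 0.8,"wx": 0,"wy": 0,"wz": 0,"fingers": 1.5}]'

```text
clock: 11.85
tool_pos: [0.5743, 0.167, 0.1004]
ee_rot: [[-0.063, 0.998, 0.0], [0.998, 0.063, 0.0], [0.0, 0.0, -1.0]]
ft_force: [-1.5, 2.0, 0.7]
grip_width: 0.194
gripper_force: 40.0
```

>>> jog_arm --targets '[{"dx": 0.03,"dy": 0.03,"dz": 0.05,"wx": 0,"wy": 0,"wz": 0,"fingers": 1.5},{"dx": 0.05,"dy": 0.05,"dz": 0.2,"wx": 0,"wy": 0,"wz": 0,"fingers": 1.5},{"dx": 0.05,"dy": 0.05,"dz": 0.3,"wx": 0,"wy": 0,"wz": 0,"fingers": 1.5},{"dx": 0.05,"dy": 0.05,"dz": 0.4,"wx": 0,"wy": 0,"wz": 0,"fingers": 1.5},{"dx": 0.05,"dy": 0.05,"dz": 0.5,"wx": 0,"wy": 0,"wz": 0,"fingers": 1.5},{"dx": 0.05,"dy": 0.05,"dz": 0.6,"wx": 0,"wy": 0,"wz": 0,"fingers": 1.5},{"dx": 0.05,"dy": 0.05,"dz": 0.7,"wx": 0,"wy": 0,"wz": 0,"fingers": 1.5},{"dx": 0.05,"dy": 0.05,"dz": 0.8,"wx": 0,"wy": 0,"wz": 0,"fingers": 1.5},{"dx": 0.05,"dy": 0.05,"dz": 0.9,"wx": 0,"wy": 0,"wz": 0,"fingers": 1.5},{"dx": 0.05,"dy": 0.05,"dz": 0.9,"wx": 0,"wy": 0,"wz": 0,"fingers": 1.5}]'

```text
clock: 13.1
tool_pos: [0.5746, 0.1674, 0.0913]
ee_rot: [[-0.063, 0.998, -0.0], [0.998, 0.063, -0.0], [-0.0, -0.0, -1.0]]
ft_force: [-2.6, -0.3, -0.6]
grip_width: 0.191
gripper_force: 40.0
```

>>> jog_arm --targets '[{"dx": 0,"dy": 0,"dz": 0.1,"wx": 0,"wy": 0,"wz": 0,"fingers": 1.5},{"dx": 0,"dy": 0,"dz": 0.2,"wx": 0,"wy": 0,"wz": 0,"fingers": 1.5},{"dx": 0,"dy": 0,"dz": 0.3,"wx": 0,"wy": 0,"wz": 0,"fingers": 1.5},{"dx": 0,"dy": 0,"dz": 0.35,"wx": 0,"wy": 0,"wz": 0,"fingers": 1.5},{"dx": 0,"dy": 0,"dz": 0.4,"wx": 0,"wy": 0,"wz": 0,"fingers": 1.5},{"dx": 0,"dy": 0,"dz": 0.4,"wx": 0,"wy": 0,"wz": 0,"fingers": 1.5},{"dx": 0,"dy": 0,"dz": 0.4,"wx": 0,"wy": 0,"wz": 0,"fingers": 1.5},{"dx": 0,"dy": 0,"dz": 0.4,"wx": 0,"wy": 0,"wz": 0,"fingers": 1.5},{"dx": 0,"dy": 0,"dz": 0.4,"wx": 0,"wy": 0,"wz": 0,"fingers": 1.5},{"dx": 0,"dy": 0,"dz": 0.4,"wx": 0,"wy": 0,"wz": 0,"fingers": 1.5}]'

```text
clock: 14.35
tool_pos: [0.5752, 0.1675, 0.0883]
ee_rot: [[-0.063, 0.998, 0.002], [0.998, 0.063, 0.0], [0.0, 0.002, -1.0]]
ft_force: [-2.2, -0.3, 5.8]
grip_width: 0.196
gripper_force: 40.0
```

The shoulder is home at TCP z 0.0883 with about 7.6 N. Levering towards +x against the carrier.

>>> jog_arm --targets '[{"dx": 0,"dy": 0.03,"dz": -0.05,"wx": 0,"wy": 0,"wz": 0,"fingers": 1.5},{"dx": 0,"dy": 0.06,"dz": -0.1,"wx": 0,"wy": 0,"wz": 0,"fingers": 1.5},{"dx": 0,"dy": 0.09,"dz": -0.1,"wx": 0,"wy": 0,"wz": 0,"fingers": 1.5},{"dx": 0,"dy": 0.12,"dz": -0.1,"wx": 0,"wy": 0,"wz": 0,"fingers": 1.5},{"dx": 0,"dy": 0.12,"dz": -0.1,"wx": 0,"wy": 0,"wz": 0,"fingers": 1.5},{"dx": 0,"dy": 0.12,"dz": -0.1,"wx": 0,"wy": 0,"wz": 0,"fingers": 1.5},{"dx": 0,"dy": 0.12,"dz": -0.1,"wx": 0,"wy": 0,"wz": 0,"fingers": 1.5},{"dx": 0,"dy": 0.12,"dz": -0.1,"wx": 0,"wy": 0,"wz": 0,"fingers": 1.5},{"dx": 0,"dy": 0.12,"dz": -0.1,"wx": 0,"wy": 0,"wz": 0,"fingers": 1.5},{"dx": 0,"dy": 0.12,"dz": -0.1,"wx": 0,"wy": 0,"wz": 0,"fingers": 1.5}]'

```text
clock: 15.6
tool_pos: [0.5758, 0.1675, 0.0884]
ee_rot: [[-0.063, 0.998, -0.0], [0.998, 0.063, 0.0], [0.0, -0.0, -1.0]]
ft_force: [-3.3, 0.7, 3.3]
grip_width: 0.194
gripper_force: 40.0
```

>>> jog_arm --targets '[{"dx": 0,"dy": 0.03,"dz": -0.02,"wx": 0,"wy": 0,"wz": 0,"fingers": 1.5},{"dx": 0,"dy": 0.06,"dz": -0.04,"wx": 0,"wy": 0,"wz": 0,"fingers": 1.5},{"dx": 0,"dy": 0.09,"dz": -0.06,"wx": 0,"wy": 0,"wz": 0,"fingers": 1.5},{"dx": 0,"dy": 0.1,"dz": -0.06,"wx": 0,"wy": 0,"wz": 0,"fingers": 1.5},{"dx": 0,"dy": 0.1,"dz": -0.06,"wx": 0,"wy": 0,"wz": 0,"fingers": 1.5},{"dx": 0,"dy": 0.1,"dz": -0.06,"wx": 0,"wy": 0,"wz": 0,"fingers": 1.5},{"dx": 0,"dy": 0.1,"dz": -0.06,"wx": 0,"wy": 0,"wz": 0,"fingers": 1.5},{"dx": 0,"dy": 0.1,"dz": -0.06,"wx": 0,"wy": 0,"wz": 0,"fingers": 1.5},{"dx": 0,"dy": 0.1,"dz": -0.06,"wx": 0,"wy": 0,"wz": 0,"fingers": 1.5},{"dx": 0,"dy": 0.1,"dz": -0.06,"wx": 0,"wy": 0,"wz": 0,"fingers": 1.5}]'

```text
clock: 16.85
tool_pos: [0.576, 0.1675, 0.0884]
ee_rot: [[-0.063, 0.998, -0.002], [0.998, 0.063, -0.0], [-0.0, -0.002, -1.0]]
ft_force: [-5.1, 0.3, 0.7]
grip_width: 0.194
gripper_force: 40.0
```

>>> jog_arm --targets '[{"dx": 0,"dy": 0.05,"dz": 0,"wx": 0,"wy": 0,"wz": 0,"fingers": 1.5},{"dx": 0,"dy": 0.1,"dz": 0,"wx": 0,"wy": 0,"wz": 0,"fingers": 1.5},{"dx": 0,"dy": 0.15,"dz": 0,"wx": 0,"wy": 0,"wz": 0,"fingers": 1.5},{"dx": 0,"dy": 0.2,"dz": 0,"wx": 0,"wy": 0,"wz": 0,"fingers": 1.5},{"dx": 0,"dy": 0.25,"dz": 0,"wx": 0,"wy": 0,"wz": 0,"fingers": 1.5},{"dx": 0,"dy": 0.25,"dz": 0,"wx": 0,"wy": 0,"wz": 0,"fingers": 1.5},{"dx": 0,"dy": 0.25,"dz": 0,"wx": 0,"wy": 0,"wz": 0,"fingers": 1.5},{"dx": 0,"dy": 0.25,"dz": 0,"wx": 0,"wy": 0,"wz": 0,"fingers": 1.5},{"dx": 0,"dy": 0.25,"dz": 0,"wx": 0,"wy": 0,"wz": 0,"fingers": 1.5},{"dx": 0,"dy": 0.25,"dz": 0,"wx": 0,"wy": 0,"wz": 0,"fingers": 1.5}]'

```text
clock: 18.1
tool_pos: [0.5763, 0.1675, 0.0884]
ee_rot: [[-0.063, 0.998, -0.007], [0.998, 0.063, -0.001], [-0.0, -0.007, -1.0]]
ft_force: [-9.3, -0.4, 3.4]
grip_width: 0.19
gripper_force: 40.0
```

Carrier contact is reached, with 9 N and the motion stopped. Backing off to centre and starting to lift.

>>> jog_arm --targets '[{"dx": 0,"dy": -0.15,"dz": 0,"wx": 0,"wy": 0,"wz": 0,"fingers": 1.5},{"dx": 0,"dy": -0.3,"dz": 0,"wx": 0,"wy": 0,"wz": 0,"fingers": 1.5},{"dx": 0,"dy": -0.4,"dz": 0,"wx": 0,"wy": 0,"wz": 0,"fingers": 1.5},{"dx": 0,"dy": -0.47,"dz": 0,"wx": 0,"wy": 0,"wz": 0,"fingers": 1.5},{"dx": 0,"dy": -0.47,"dz": 0,"wx": 0,"wy": 0,"wz": 0,"fingers": 1.5},{"dx": 0,"dy": -0.47,"dz": -0.1,"wx": 0,"wy": 0,"wz": 0,"fingers": 1.5},{"dx": 0,"dy": -0.47,"dz": -0.3,"wx": 0,"wy": 0,"wz": 0,"fingers": 1.5},{"dx": 0,"dy": -0.47,"dz": -0.5,"wx": 0,"wy": 0,"wz": 0,"fingers": 1.5},{"dx": 0,"dy": -0.47,"dz": -0.6,"wx": 0,"wy": 0,"wz": 0,"fingers": 1.5},{"dx": 0,"dy": -0.47,"dz": -0.6,"wx": 0,"wy": 0,"wz": 0,"fingers": 1.5}]'

```text
clock: 19.35
tool_pos: [0.5748, 0.1675, 0.0953]
ee_rot: [[-0.063, 0.998, 0.0], [0.998, 0.063, 0.0], [0.0, 0.0, -1.0]]
ft_force: [0.5, -0.4, -2.1]
grip_width: 0.196
gripper_force: 40.0
```

>>> jog_arm --targets '[{"dx": 0,"dy": 0.03,"dz": -1,"wx": 0,"wy": 0,"wz": 0,"fingers": 1.5},{"dx": 0,"dy": 0.03,"dz": -3,"wx": 0,"wy": 0,"wz": 0,"fingers": 1.5},{"dx": 0,"dy": 0.03,"dz": -5.5,"wx": 0,"wy": 0,"wz": 0,"fingers": 1.5},{"dx": 0,"dy": 0,"dz": -8,"wx": 0,"wy": 0,"wz": 0,"fingers": 1.5},{"dx": -2,"dy": -0.2,"dz": -9.5,"wx": 0,"wy": 0,"wz": 0,"fingers": 1.5},{"dx": -6,"dy": -0.6,"dz": -10,"wx": 0,"wy": 0,"wz": 0,"fingers": 1.5},{"dx": -11,"dy": -1.1,"dz": -10,"wx": 0,"wy": 0,"wz": 0,"fingers": 1.5},{"dx": -16,"dy": -1.6,"dz": -10,"wx": 0,"wy": 0,"wz": 0,"fingers": 1.5},{"dx": -20,"dy": -2,"dz": -10,"wx": 0,"wy": 0,"wz": 0,"fingers": 1.5},{"dx": -24,"dy": -2.4,"dz": -10,"wx": 0,"wy": 0,"wz": 0,"fingers": 1.5}]'

```text
clock: 20.6
tool_pos: [0.5648, -0.0763, 0.1951]
ee_rot: [[-0.061, 0.998, -0.001], [0.998, 0.061, -0.0], [-0.0, -0.001, -1.0]]
ft_force: [0.0, -0.5, -1.9]
grip_width: 0.197
gripper_force: 40.0
```

>>> jog_arm --targets '[{"dx": -4,"dy": -0.4,"dz": 0,"wx": 0,"wy": 0,"wz": 0,"fingers": 1.5},{"dx": -7.5,"dy": -0.7,"dz": 0,"wx": 0,"wy": 0,"wz": 0,"fingers": 1.5},{"dx": -9.8,"dy": -0.9,"dz": 0,"wx": 0,"wy": 0,"wz": 0,"fingers": 1.5},{"dx": -10.55,"dy": -0.95,"dz": 0.5,"wx": 0,"wy": 0,"wz": 0,"fingers": 1.5},{"dx": -10.55,"dy": -0.95,"dz": 1.5,"wx": 0,"wy": 0,"wz": 0,"fingers": 1.5},{"dx": -10.55,"dy": -0.95,"dz": 3,"wx": 0,"wy": 0,"wz": 0,"fingers": 1.5},{"dx": -10.55,"dy": -0.95,"dz": 4,"wx": 0,"wy": 0,"wz": 0,"fingers": 1.5},{"dx": -10.55,"dy": -0.95,"dz": 5.5,"wx": 0,"wy": 0,"wz": 0,"fingers": 1.5},{"dx": -10.55,"dy": -0.95,"dz": 6.5,"wx": 0,"wy": 0,"wz": 0,"fingers": 1.5},{"dx": -10.55,"dy": -0.95,"dz": 6.5,"wx": 0,"wy": 0,"wz": 0,"fingers": 1.5}]'

```text
clock: 21.85
tool_pos: [0.5622, -0.1791, 0.1286]
ee_rot: [[-0.063, 0.998, -0.002], [0.998, 0.063, 0.001], [0.001, -0.002, -1.0]]
ft_force: [-0.4, -0.2, -1.2]
grip_width: 0.193
gripper_force: 40.0
```

The tip is in the rack hole and free of force. Lowering to the shoulder.

>>> jog_arm --targets '[{"dx": 0,"dy": 0,"dz": 0.6,"wx": 0,"wy": 0,"wz": 0,"fingers": 1.5},{"dx": 0,"dy": 0,"dz": 1.2,"wx": 0,"wy": 0,"wz": 0,"fingers": 1.5},{"dx": 0,"dy": 0,"dz": 1.8,"wx": 0,"wy": 0,"wz": 0,"fingers": 1.5},{"dx": 0,"dy": 0,"dz": 2.4,"wx": 0,"wy": 0,"wz": 0,"fingers": 1.5},{"dx": 0,"dy": 0,"dz": 3,"wx": 0,"wy": 0,"wz": 0,"fingers": 1.5},{"dx": 0,"dy": 0,"dz": 3.5,"wx": 0,"wy": 0,"wz": 0,"fingers": 1.5},{"dx": 0,"dy": 0,"dz": 4,"wx": 0,"wy": 0,"wz": 0,"fingers": 1.5},{"dx": 0,"dy": 0,"dz": 4.4,"wx": 0,"wy": 0,"wz": 0,"fingers": 1.5},{"dx": 0,"dy": 0,"dz": 4.8,"wx": 0,"wy": 0,"wz": 0,"fingers": 1.5},{"dx": 0,"dy": 0,"dz": 4.8,"wx": 0,"wy": 0,"wz": 0,"fingers": 1.5}]'

```text
clock: 23.1
tool_pos: [0.5637, -0.1795, 0.0819]
ee_rot: [[-0.063, 0.998, 0.002], [0.998, 0.063, -0.0], [-0.0, 0.002, -1.0]]
ft_force: [5.6, -0.1, -1.2]
grip_width: 0.192
gripper_force: 40.0
```

>>> jog_arm --targets '[{"dx": 0,"dy": 0.06,"dz": 0.02,"wx": 0,"wy": 0,"wz": 0,"fingers": 1.5},{"dx": 0,"dy": 0.1,"dz": 0.05,"wx": 0,"wy": 0,"wz": 0,"fingers": 1.5},{"dx": 0,"dy": 0.1,"dz": 0.05,"wx": 0,"wy": 0,"wz": 0,"fingers": 4.5},{"dx": 0,"dy": 0.1,"dz": 0.05,"wx": 0,"wy": 0,"wz": 0,"fingers": 4.5},{"dx": 0,"dy": 0.1,"dz": 0.05,"wx": 0,"wy": 0,"wz": 0,"fingers": 4.5},{"dx": 0,"dy": 0.1,"dz": 0.05,"wx": 0,"wy": 0,"wz": 0,"fingers": 4.5},{"dx": 0,"dy": 0.1,"dz": -1,"wx": 0,"wy": 0,"wz": 0,"fingers": 4.5},{"dx": 0,"dy": 0,"dz": -3,"wx": 0,"wy": 0,"wz": 0,"fingers": 4.5},{"dx": 0,"dy": 0,"dz": -5.5,"wx": 0,"wy": 0,"wz": 0,"fingers": 4.5},{"dx": 0,"dy": 0,"dz": -7,"wx": 0,"wy": 0,"wz": 0,"fingers": 4.5}]'

```text
clock: 24.35
tool_pos: [0.5636, -0.1798, 0.1545]
ee_rot: [[-0.063, 0.998, 0.003], [0.998, 0.063, -0.001], [-0.001, 0.003, -1.0]]
ft_force: [-0.0, -0.0, -0.5]
grip_width: 0.48
gripper_force: 0.0
```

Run:
```python
from h import *
to(.5511,-.1157,.0755)
o=[]
for n,p in(("top",[.57,.17,.08]),("side",[.5633,-.1813,.1]),("side",[.576,.167,.0765])):
    im=read_camera(n)[:,:,::-1];u,v=proj(n,p).astype(int);o.append(cv2.resize(im[v-30:v+30,u-26:u+26],None,fx=5,fy=5,interpolation=cv2.INTER_CUBIC))
cv2.imwrite("pics/r1.png",np.hstack(o))
```

```text
24.35 [ 0.5636 -0.1798  0.1545] yaw 3.5995009703089806 z [ 0.0027 -0.0011 -1.    ] F [-0.0389 -0.0277 -0.4729] shift cm [ 6.4839 -0.8648  7.8876]
```

View pics/r1.png

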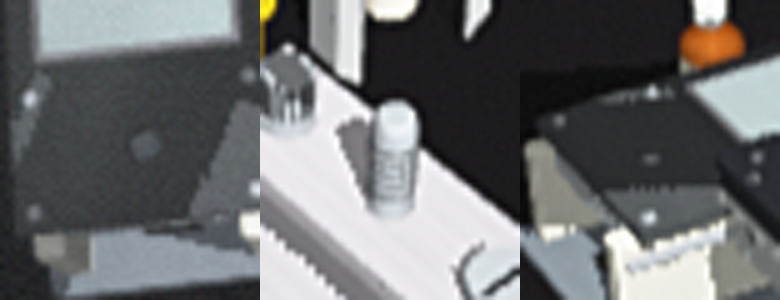

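The drift stands upright and seated in its hole. The plate hole now shows as one uniform disc, so it looks aligned. Going for the bolt.

>>> jog_arm --targets '[{"dx": 3,"dy": -0.4,"dz": 0,"wx": 0,"wy": 0,"wz": 0,"fingers": 4.5},{"dx": 6,"dy": -0.8,"dz": 1,"wx": 0,"wy": 0,"wz": 0,"fingers": 4.5},{"dx": 6.45,"dy": -0.85,"dz": 3,"wx": 0,"wy": 0,"wz": 0,"fingers": 4.5},{"dx": 6.45,"dy": -0.85,"dz": 5,"wx": 0,"wy": 0,"wz": 0,"fingers": 4.5},{"dx": 6.45,"dy": -0.85,"dz": 6.8,"wx": 0,"wy": 0,"wz": 0,"fingers": 4.5},{"dx": 6.45,"dy": -0.85,"dz": 7.5,"wx": 0,"wy": 0,"wz": 0,"fingers": 4.5},{"dx": 6.45,"dy": -0.85,"dz": 7.9,"wx": 0,"wy": 0,"wz": 0,"fingers": 4.5},{"dx": 6.45,"dy": -0.85,"dz": 7.9,"wx": 0,"wy": 0,"wz": 0,"fingers": 4.5},{"dx": 6.45,"dy": -0.85,"dz": 7.9,"wx": 0,"wy": 0,"wz": 0,"fingers": 4.5},{"dx": 6.45,"dy": -0.85,"dz": 7.9,"wx": 0,"wy": 0,"wz": 0,"fingers": 4.5}]'

```text
clock: 25.75
tool_pos: [0.5508, -0.1158, 0.0738]
ee_rot: [[-0.063, 0.998, 0.001], [0.998, 0.063, -0.0], [-0.0, 0.001, -1.0]]
ft_force: [0.8, 0.5, 0.4]
grip_width: 0.479
gripper_force: 0.0
```

Run:
```python
from h import *
to(.5511,-.1157,.0755)
o=[]
for n,p in(("top",[.551,-.1157,.08]),("side",[.551,-.1157,.09])):
    im=read_camera(n)[:,:,::-1];u,v=proj(n,p).astype(int);o.append(cv2.resize(im[v-30:v+30,u-30:u+30],None,fx=6,fy=6,interpolation=cv2.INTER_CUBIC))
cv2.imwrite("pics/b1.png",np.hstack(o))
```

```text
25.75 [ 0.5508 -0.1158  0.0738] yaw 3.593779620962135 z [ 0.0013 -0.0003 -1.    ] F [0.7591 0.5233 0.3665] shift cm [ 0.0071  0.0326 -0.1723]
```

View pics/b1.png

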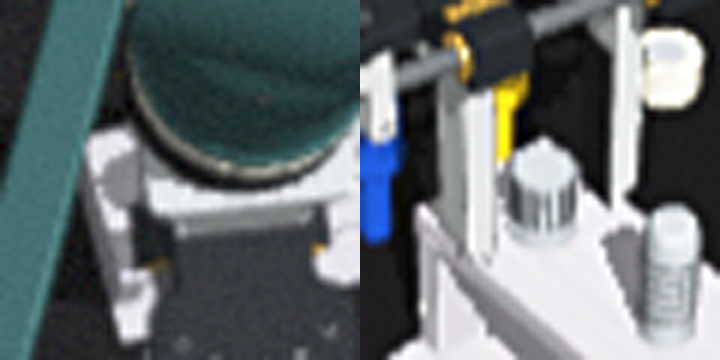

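The side view shows the bolt head centred between the fingers, at crop (545,195). I'll raise 2 mm to clear the flange, grip and lift.

>>> jog_arm --targets '[{"dx": 0,"dy": 0,"dz": -0.2,"wx": 0,"wy": 0,"wz": 0,"fingers": 4.5},{"dx": 0,"dy": 0,"dz": -0.2,"wx": 0,"wy": 0,"wz": 0,"fingers": 1.5},{"dx": 0,"dy": 0,"dz": -0.2,"wx": 0,"wy": 0,"wz": 0,"fingers": 1.5},{"dx": 0,"dy": 0,"dz": -0.2,"wx": 0,"wy": 0,"wz": 0,"fingers": 1.5},{"dx": 0,"dy": 0,"dz": -0.2,"wx": 0,"wy": 0,"wz": 0,"fingers": 1.5},{"dx": 0,"dy": 0,"dz": -0.2,"wx": 0,"wy": 0,"wz": 0,"fingers": 1.5},{"dx": 0,"dy": 0,"dz": -0.2,"wx": 0,"wy": 0,"wz": 0,"fingers": 1.5},{"dx": 0,"dy": 0,"dz": -0.2,"wx": 0,"wy": 0,"wz": 0,"fingers": 1.5},{"dx": 0,"dy": 0,"dz": -0.2,"wx": 0,"wy": 0,"wz": 0,"fingers": 1.5},{"dx": 0,"dy": 0,"dz": -0.2,"wx": 0,"wy": 0,"wz": 0,"fingers": 1.5}]' --squeeze 30

```text
clock: 27.1
tool_pos: [0.5505, -0.1156, 0.0751]
ee_rot: [[-0.063, 0.998, 0.0], [0.998, 0.063, 0.0], [0.0, 0.0, -1.0]]
ft_force: [-0.3, -0.0, -1.1]
grip_width: 0.228
gripper_force: 30.0
```

>>> jog_arm --targets '[{"dx": 0,"dy": 0,"dz": -2,"wx": 0,"wy": 0,"wz": 0,"fingers": 1.5},{"dx": 0,"dy": 0,"dz": -4.5,"wx": 0,"wy": 0,"wz": 0,"fingers": 1.5},{"dx": 1,"dy": 0.2,"dz": -7,"wx": 0,"wy": 0,"wz": 0,"fingers": 1.5},{"dx": 5,"dy": 0.8,"dz": -7.5,"wx": 0,"wy": 0,"wz": 0,"fingers": 1.5},{"dx": 10,"dy": 1.6,"dz": -7.5,"wx": 0,"wy": 0,"wz": 0,"fingers": 1.5},{"dx": 15,"dy": 2.4,"dz": -7.5,"wx": 0,"wy": 0,"wz": 0,"fingers": 1.5},{"dx": 20,"dy": 3.2,"dz": -7.5,"wx": 0,"wy": 0,"wz": 0,"fingers": 1.5},{"dx": 24.5,"dy": 3.8,"dz": -7.5,"wx": 0,"wy": 0,"wz": 0,"fingers": 1.5},{"dx": 27.3,"dy": 4.2,"dz": -7,"wx": 0,"wy": 0,"wz": 0,"fingers": 1.5},{"dx": 28.1,"dy": 4.27,"dz": -6.5,"wx": 0,"wy": 0,"wz": 0,"fingers": 1.5}]'

```text
clock: 28.35
tool_pos: [0.5746, 0.1688, 0.1391]
ee_rot: [[-0.065, 0.998, -0.002], [0.998, 0.065, -0.001], [-0.0, -0.002, -1.0]]
ft_force: [-0.7, -0.5, -2.5]
grip_width: 0.227
gripper_force: 30.0
```

>>> jog_arm --targets '[{"dx": 0,"dy": 0,"dz": 0.3,"wx": 0,"wy": 0,"wz": 0,"fingers": 1.5},{"dx": 0,"dy": 0,"dz": 0.6,"wx": 0,"wy": 0,"wz": 0,"fingers": 1.5},{"dx": 0,"dy": 0,"dz": 1,"wx": 0,"wy": 0,"wz": 0,"fingers": 1.5},{"dx": 0,"dy": 0,"dz": 1.4,"wx": 0,"wy": 0,"wz": 0,"fingers": 1.5},{"dx": 0,"dy": 0,"dz": 1.4,"wx": 0,"wy": 0,"wz": 0,"fingers": 1.5},{"dx": 0,"dy": 0,"dz": 1.4,"wx": 0,"wy": 0,"wz": 0,"fingers": 1.5},{"dx": 0,"dy": 0,"dz": 1.4,"wx": 0,"wy": 0,"wz": 0,"fingers": 1.5},{"dx": 0,"dy": 0,"dz": 1.4,"wx": 0,"wy": 0,"wz": 0,"fingers": 1.5},{"dx": 0,"dy": 0,"dz": 1.4,"wx": 0,"wy": 0,"wz": 0,"fingers": 1.5},{"dx": 0,"dy": 0,"dz": 1.4,"wx": 0,"wy": 0,"wz": 0,"fingers": 1.5}]'

```text
clock: 29.6
tool_pos: [0.5754, 0.1675, 0.1261]
ee_rot: [[-0.063, 0.998, 0.0], [0.998, 0.063, 0.0], [0.0, 0.0, -1.0]]
ft_force: [-0.4, -0.3, -2.7]
grip_width: 0.229
gripper_force: 30.0
```

>>> jog_arm --targets '[{"dx": 0,"dy": 0,"dz": 0.2,"wx": 0,"wy": 0,"wz": 0,"fingers": 1.5},{"dx": 0,"dy": 0,"dz": 0.4,"wx": 0,"wy": 0,"wz": 0,"fingers": 1.5},{"dx": 0,"dy": 0,"dz": 0.6,"wx": 0,"wy": 0,"wz": 0,"fingers": 1.5},{"dx": 0,"dy": 0,"dz": 0.8,"wx": 0,"wy": 0,"wz": 0,"fingers": 1.5},{"dx": 0,"dy": 0,"dz": 1.0,"wx": 0,"wy": 0,"wz": 0,"fingers": 1.5},{"dx": 0,"dy": 0,"dz": 1.2,"wx": 0,"wy": 0,"wz": 0,"fingers": 1.5},{"dx": 0,"dy": 0,"dz": 1.4,"wx": 0,"wy": 0,"wz": 0,"fingers": 1.5},{"dx": 0,"dy": 0,"dz": 1.6,"wx": 0,"wy": 0,"wz": 0,"fingers": 1.5},{"dx": 0,"dy": 0,"dz": 1.8,"wx": 0,"wy": 0,"wz": 0,"fingers": 1.5},{"dx": 0,"dy": 0,"dz": 1.8,"wx": 0,"wy": 0,"wz": 0,"fingers": 1.5}]'

```text
clock: 30.85
tool_pos: [0.5752, 0.1674, 0.1078]
ee_rot: [[-0.063, 0.998, -0.001], [0.998, 0.063, -0.0], [0.0, -0.001, -1.0]]
ft_force: [0.4, -0.7, -1.9]
grip_width: 0.227
gripper_force: 30.0
```

The bolt has entered both holes with no force. Taking it home.

>>> jog_arm --targets '[{"dx": 0,"dy": 0,"dz": 0.4,"wx": 0,"wy": 0,"wz": 0,"fingers": 1.5},{"dx": 0,"dy": 0,"dz": 0.8,"wx": 0,"wy": 0,"wz": 0,"fingers": 1.5},{"dx": 0,"dy": 0,"dz": 1.2,"wx": 0,"wy": 0,"wz": 0,"fingers": 1.5},{"dx": 0,"dy": 0,"dz": 1.6,"wx": 0,"wy": 0,"wz": 0,"fingers": 1.5},{"dx": 0,"dy": 0,"dz": 2.0,"wx": 0,"wy": 0,"wz": 0,"fingers": 1.5},{"dx": 0,"dy": 0,"dz": 2.3,"wx": 0,"wy": 0,"wz": 0,"fingers": 1.5},{"dx": 0,"dy": 0,"dz": 2.5,"wx": 0,"wy": 0,"wz": 0,"fingers": 1.5},{"dx": 0,"dy": 0,"dz": 2.65,"wx": 0,"wy": 0,"wz": 0,"fingers": 1.5},{"dx": 0,"dy": 0,"dz": 2.7,"wx": 0,"wy": 0,"wz": 0,"fingers": 1.5},{"dx": 0,"dy": 0,"dz": 2.7,"wx": 0,"wy": 0,"wz": 0,"fingers": 1.5}]'

```text
clock: 32.1
tool_pos: [0.5754, 0.1675, 0.0816]
ee_rot: [[-0.063, 0.998, 0.0], [0.998, 0.063, 0.0], [0.0, 0.0, -1.0]]
ft_force: [-1.1, 0.4, 1.1]
grip_width: 0.226
gripper_force: 30.0
```

>>> jog_arm --targets '[{"dx": 0,"dy": 0,"dz": 0,"wx": 0,"wy": 0,"wz": 0,"fingers": 4.5},{"dx": 0,"dy": 0,"dz": 0,"wx": 0,"wy": 0,"wz": 0,"fingers": 4.5},{"dx": 0,"dy": 0,"dz": 0,"wx": 0,"wy": 0,"wz": 0,"fingers": 4.5},{"dx": 0,"dy": 0,"dz": 0,"wx": 0,"wy": 0,"wz": 0,"fingers": 4.5},{"dx": 0,"dy": 0,"dz": -1,"wx": 0,"wy": 0,"wz": 0,"fingers": 4.5},{"dx": 0,"dy": 0,"dz": -3,"wx": 0,"wy": 0,"wz": 0,"fingers": 4.5},{"dx": 0,"dy": 0,"dz": -6,"wx": 0,"wy": 0,"wz": 0,"fingers": 4.5},{"dx": 0,"dy": 0,"dz": -10,"wx": 0,"wy": 0,"wz": 0,"fingers": 4.5},{"dx": 0,"dy": 0,"dz": -14,"wx": 0,"wy": 0,"wz": 0,"fingers": 4.5},{"dx": 0,"dy": 0,"dz": -14,"wx": 0,"wy": 0,"wz": 0,"fingers": 4.5}]'

```text
clock: 33.35
tool_pos: [0.5775, 0.1679, 0.2268]
ee_rot: [[-0.063, 0.998, 0.01], [0.998, 0.063, 0.002], [0.001, 0.01, -1.0]]
ft_force: [-0.1, 1.3, -0.5]
grip_width: 0.477
gripper_force: 0.0
```

Run:
```python
from h import *
im=read_camera("side")[:,:,::-1]
cv2.imwrite("pics/e1.png",cv2.resize(im[110:310,160:360],None,fx=3,fy=3,interpolation=cv2.INTER_CUBIC))
to(.5754,.1675,.2)
```

```text
33.4 [0.5763 0.1677 0.2237] yaw 3.596163996804157 z [ 0.005  0.001 -1.   ] F [ 1.056  -0.4562 -0.3107] shift cm [-0.0109 -0.1061  2.3706]
```

View pics/e1.png

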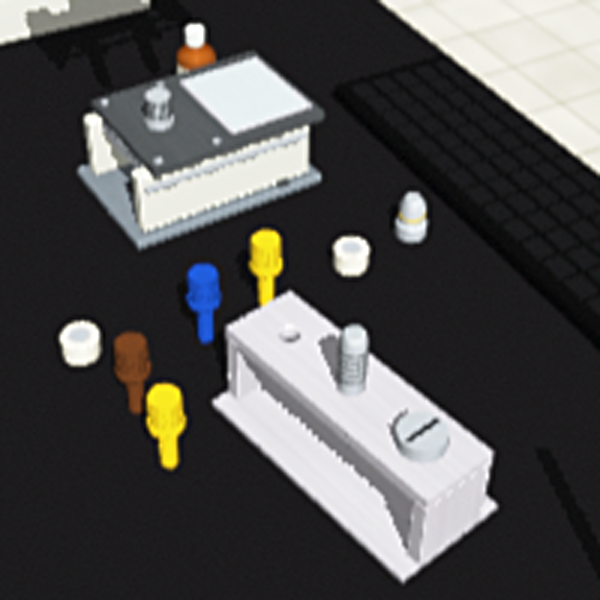

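The bolt head sits flat on the plate at crop (157,107). The drift is upright in its hole at (352,360), and everything else is undisturbed. Handing in.

```bash
python3 -c "
from workcell import *
print(close_job())"
```

```text
the job is handed in; nothing more can be done
None
```

I drove the drift fully home, which levered the plate into line. It is back upright in its rack hole, the knurled bolt is fully home with its head on the plate, and the job was handed in at about 33 s (the judge's verdict was not shown).

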